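# Load the test-load carrier on a microscope stand with slotted masses

### The arm

A 6-joint arm with a two-finger parallel gripper is mounted at the origin on the work surface. World frame = base frame: x ahead of the robot, y to its left, z up, the work surface at z = 0. Lengths are in m, angles in rad, forces in N, time in s.
With the tool pointing down it reaches from about 0.3 to 0.875 m from the base axis. Payload 4.2 kg.
Tool frame: the origin (TCP) lies at the very end of the fingers, on their centre line; the grasp point (between the pads) lies hold_point_z behind it (hold_point_z is the distance from the TCP to the grasp point, in m); z points along the fingers, y is the direction in which the jaws open and shut (so a half turn about z gives the same grasp; the last joint's range is limited). The gripper opens to 85 mm and grips with 20 to 120 N. Pads are 22 mm wide; open, the fingers measure 114 mm over their backs; the gripper's body (76 mm by 85 mm) begins 54 mm behind the grasp point. The pads swing forward as they close: fully open they stand 13 mm farther back than shut.
Start: joints at [1.329, 0.32, 1.565, -0, 1.257, -0.02], TCP at [0.126, 0.561, 0.231] pointing down, gripper open.
Joint ranges: [-3.11, 3.11], [-0.84, 2.01], [0.21, 2.61], [-1.34, 4.49], [0.05, 2.63], [-2.56, 2.56]. Speed limits (rad/s): [2.57, 2.57, 3.14, 3.14, 3.14, 3.14].

### API

Orientations are given as a unit quaternion [w, x, y, z].
In Python, from workcell import get_state, snapshot, finish_job, hold_point_z gives the robot as it stands.
- The arm moves only by the shell command python3 -m creep 'ROWS' [FORCE]. ROWS is JSON, a list of rows, each a list of 5 numbers: the gripper's target within -1 to 1 (shut at 1, half-way at 0, fully open at -1), then the shift along the world's x, y, z in cm, then the turn about the world's z in rad. In form: [[hand, x, y, z, turn], ...]. A call has exactly 8 rows; each row is the pose to reach, as a shift and turn from the pose measured when the call began; what a row does not reach only later rows make up. A row lasts 1/12 s, in which the tool goes at most 41.7 mm and 7.16 degrees, less where a joint would pass 70% of its speed; a pose out of reach is approached as far as the arm can. A call with a gripper value outside its range is refused whole. The fingers move at their own pace and stop on an object; FORCE is the grip in N (left out, the last holds). Time passes only in rows, so rows that repeat a pose let the fingers close, or fill a call up. It gives the time, the measured TCP pose, the force and the opening at its end, in the units of the state.
- get_state(): the state, without advancing time (a new reading comes with each control period).
- snapshot(name): name is "side" or "top"; returns a dict with "image" (420x560x3 uint8, red, green, blue), "fx", "fy", "cx", "cy" (pixels), "dist" ([k1, k2, p1, p2, k3] as OpenCV has them; the pictures are not rectified), "cam_to_world" (4x4, takes a point from camera to world coordinates). Camera axes: x right, y down, z forward; pixel columns grow to the right and rows downward; lengths in m; the calibration is good to about 2 mm. A picture is of the moment at which its call begins. There is no depth.
- finish_job(): hands the job in, once; it reports no verdict.
The state is a dict: "time_s": time; "joints": joint angles; "joint_vel": joint speeds; "tau": joint torques, N m; "eef_pos": TCP position; "ee_rot": TCP orientation; "force": force on the tool from outside, world axes, zero at the start; "torque": the same for the moment, N m; "grip_width": opening from 0.0 (shut) to 1.0 (fully open).
Only numpy, scipy, OpenCV 4.12 (cv2) and the standard library are available. Lean on these libraries where they do the work, as an engineer would, in place of code of your own. Each camera call takes 0.05 s, during which the arm holds its last target.

### The job

The head is off this stereo microscope and a test-load carrier is clamped in its ring, with one slotted mass already on it. Add the two slotted masses lying on the bench to make up the full test load, the thick one first and the thin one on top: slide each in sideways under the knob until the stem is fully home in its slot and let it lie flat, its slot turned at least a quarter turn away from the slot of the mass directly beneath so that nothing can slip off, and leave the first mass and the other things on the bench where they are.

Things in the scene. Friction and masses are not known exactly. Their poses are not given: they have to be found in the camera images.
- carrier_seat (a point): test-load carrier: an upright steel stem, 8 mm in diameter, on an aluminium flange 86 mm across, rigidly clamped in the head ring of the microscope stand 133 mm above the bench. Point: on the stem's axis at the flange's top face, where the lowest mass lies. x points to the stand's column, z up.
- knob_top (a point): centre of the top of the fixed round knob on the stem: 22 mm across, 10 mm high, too wide to pass through a slot. Its top is 66 mm and its underside 56 mm above the flange.
- column_top (a point): centre of the top of the stand's upright focus column (50 by 62 mm), 155 mm from the stem and 78 mm above the flange. Focus slide and knobs end lower. The stand's cream base, 32 mm high, reaches from the stem 205 mm towards the column, 105 mm the other way and 100 mm to either side; it does not move.
- seated_centre (a point): the first mass, on the carrier with the stem in its slot: a plain steel disc, 70 mm diameter, 18 mm thick, 0.47 kg, slot turned any way. Point: its centre, half-way up, 9 mm above the flange. Slot: straight, 12 mm wide, from 6 mm behind the centre out through the rim, flared over its last 7 mm. x points from the centre to the slot's open mouth, z up.
- seated_mouth (a point): middle of the first mass's open slot mouth, on its rim, half-way up, 35 mm from its centre
- thick_centre (a point): thick loose mass: a plain steel disc, 66 mm diameter, 16 mm thick, about 0.37 kg, flat on the bench, slot turned any way. Point: its centre, half-way up; once loaded on the first mass, 26 mm above the flange. Slot: straight, 12 mm wide, from 6 mm behind the centre out through the rim, flared over its last 7 mm. x points from the centre to the slot's open mouth, z up.
- thick_mouth (a point): middle of the thick mass's open slot mouth, on the rim, half-way up, 33 mm from its centre. A finger in front of the mouth would bar the stem; grip the rim on either side of the slot.
- thin_centre (a point): thin loose mass: a plain steel disc, 60 mm diameter, 10 mm thick, about 0.19 kg, flat on the bench, slot turned any way. Point: its centre, half-way up; once loaded on the thick mass, 39 mm above the flange. Slot: straight, 12 mm wide, from 6 mm behind the centre out through the rim, flared over its last 7 mm. x points from the centre to the slot's open mouth, z up.
- thin_mouth (a point): middle of the thin mass's open slot mouth, on the rim, half-way up, 30 mm from its centre
- head_mid (a point): bystander: the microscope's removed cream and black binocular head, standing on its objective, about 215 mm high and 120 mm wide; the point is on its axis 100 mm up
- cup_mid (a point): bystander: clear plastic cup with sticks in it, 78 mm across, 115 mm high (sticks to 150 mm); the point is on its axis half-way up
- slide_box_mid (a point): bystander: flat white and grey slide box, 85 by 120 by 35 mm; the point is its centre
Not all that is in view belongs to the job. Leave any yellow look-alike of the part that bears thin_centre alone.

How it is judged:
On the way, in this order (a step that is already met when the one before it is completed fails the run):
1. the thick mass lies flat on the first one, stem home in its slot, slot turned away from the first one's (horizontal distance between each of seated_centre, thick_centre and carrier_seat below 0.008 m and z of seated_centre in the frame of carrier_seat between 0.006 and 0.012 m and angle between each of seated_centre, thick_centre's own z axis and vertical below 0.06 rad and z of thick_centre in the frame of carrier_seat between 0.023 and 0.029 m and x of thick_mouth in the frame of seated_centre below 0.012 m and linear speed of thick below 0.02 m/s), for 0.3 s.
2. the thin mass lies flat on the thick one, stem home in its slot, slot turned away from the thick one's (horizontal distance between each of seated_centre, thick_centre, thin_centre and carrier_seat below 0.008 m and z of seated_centre in the frame of carrier_seat between 0.006 and 0.012 m and angle between each of seated_centre, thick_centre, thin_centre's own z axis and vertical below 0.06 rad and z of thick_centre in the frame of carrier_seat between 0.023 and 0.029 m and x of thick_mouth in the frame of seated_centre below 0.012 m and z of thin_centre in the frame of carrier_seat between 0.036 and 0.042 m and x of thin_mouth in the frame of thick_centre below 0.012 m and linear speed of thin below 0.02 m/s), for 0.3 s.
At the end, for the whole second after the job is handed in: All three masses lie still and flat (3.4 deg) on the carrier in the order first, thick, thin, each centre within 8 mm of the stem axis and 3 mm of its height; thick and thin slots each about 70 deg or more from the slot beneath (mouth at most 12 mm out along the lower slot direction) (all of step 2 and linear speed of each of seated, thick below 0.02 m/s); the robot touches nothing.
It fails at once if the microscope head is pushed away or knocked over (moved more than 30 mm) (distance of head_mid from where it was at the start of the episode above 0.03 m).
It fails at once if the cup is pushed away or knocked over (moved more than 30 mm) (distance of cup_mid from where it was at the start of the episode above 0.03 m).
It fails at once if the slide box is pushed away or knocked over (moved more than 30 mm) (distance of slide_box_mid from where it was at the start of the episode above 0.03 m).
It fails at once if the first mass comes off the stem (horizontal distance between seated_centre and carrier_seat above 0.02 m).
It also fails if it takes over 59 s, if anything falls off the work surface, if the arm or the gripper's body presses on something with over 40 N, if the wrist force passes 120 N, or if a joint passes its speed limit or range.

## Working session

There is one attempt and no reset: what is moved stays moved. The work goes in short steps, Python scripts to look and compute and a shell command to move; the robot and the scene stay as the last step left them, time stands still between calls to the robot, and variables do not carry over. Pictures are saved under pics/ and viewed, and the job is handed in when it is done.

```bash
ls; mkdir -p pics; python3 - <<'E'
from workcell import get_state, snapshot, hold_point_z
import cv2,numpy as np,pickle
print(hold_point_z if not callable(hold_point_z) else hold_point_z()); print(get_state())
for n in("side","top"):
    s=snapshot(n); pickle.dump(s,open(f"pics/{n}0.pkl","wb")); cv2.imwrite(f"pics/{n}0.png",s["image"][:,:,::-1])
    print(n,s["fx"],s["fy"],s["cx"],s["cy"],s["dist"]);print(np.round(s["cam_to_world"],3))
E
```

```text
pics
0.0187
{'time_s': 0.0, 'joints': array([ 1.32897841e+00,  3.20270404e-01,  1.56564293e+00, -2.70236842e-05,
        1.25735981e+00, -1.99980408e-02]), 'joint_vel': array([ 0.00127755,  0.00179932, -0.00107202,  0.00063666, -0.00017041,
        0.00046667]), 'tau': array([-2.23695708e-03, -4.15525854e+01, -2.34150016e+01, -2.05354390e-04,
        8.36198480e-03, -1.04649362e-05]), 'eef_pos': array([0.1264012, 0.5604726, 0.2305086]), 'ee_rot': array([-9.69406702e-05,  1.10678504e-01,  9.93855906e-01, -8.34732098e-04]), 'force': array([ 0.04765258,  0.10012769, -0.11090301]), 'torque': array([ 0.03188863,  0.01424652, -0.00965096]), 'grip_width': 0.9989578454239534}
side 420.0580841480163 420.0580841480163 281.8357756869808 205.78610603884837 [-0.09683769  0.          0.          0.          0.        ]
[[ 0.919 -0.3    0.254  0.37 ]
 [-0.393 -0.679  0.62  -0.566]
 [-0.014 -0.67  -0.742  0.813]
 [ 0.     0.     0.     1.   ]]
top 522.2361310356357 522.2361310356357 290.1010993049374 205.38159198481458 [-0.20609827  0.          0.          0.          0.        ]
[[ 0.02  -0.986  0.164  0.433]
 [-1.    -0.022 -0.011 -0.017]
 [ 0.015 -0.164 -0.986  1.238]
 [ 0.     0.     0.     1.   ]]
```

View pics/side0.png

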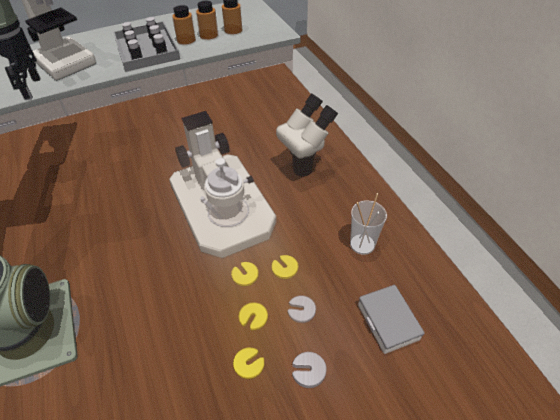

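View pics/top0.png

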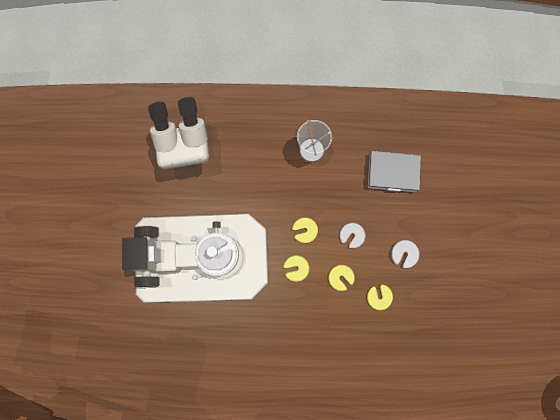

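Four yellow look-alikes are at top pixels (305,230), (296,268), (341,278) and (380,297). The two grey steel discs are at (352,235) and (405,254), so those are the real masses. Next I measure which one is thick.

```bash
cat > h.py <<'E'
import cv2,numpy as np,pickle
def K(s): return np.array([[s["fx"],0,s["cx"]],[0,s["fy"],s["cy"]],[0,0,1]])
def rays(s,px):
    u=cv2.undistortPoints(np.asarray(px,float).reshape(-1,1,2),K(s),np.array(s["dist"])).reshape(-1,2)
    T=np.array(s["cam_to_world"]); d=np.c_[u,np.ones(len(u))]@T[:3,:3].T
    return T[:3,3],d
def plane(s,px,z):
    o,d=rays(s,px); return o+d*((z-o[2])/d[:,2])[:,None]
def proj(s,P):
    T=np.linalg.inv(np.array(s["cam_to_world"]))
    r,_=cv2.Rodrigues(T[:3,:3]); return cv2.projectPoints(np.asarray(P,float).reshape(-1,1,3),r,T[:3,3],K(s),np.array(s["dist"]))[0].reshape(-1,2)
def load(n): return pickle.load(open(f"pics/{n}.pkl","rb"))
E
python3 - <<'E'
from h import *
s=load("top0"); im=s["image"]; 
hsv=cv2.cvtColor(im,cv2.COLOR_RGB2HSV)
m=((hsv[...,1]<60)&(hsv[...,2]>110)).astype(np.uint8)
n,l,st,c=cv2.connectedComponentsWithStats(m)
for i in range(1,n):
    if st[i,4]>200:print(i,st[i],c[i])
big=[cv2.resize(im[y-35:y+35,x-45:x+45],None,fx=6,fy=6,interpolation=2) for x,y in((352,235),(405,254))]
cv2.imwrite("pics/c1.png",cv2.resize(np.vstack(big),None,fx=.7,fy=.7)[:,:,::-1])
cv2.imwrite("pics/c2.png",cv2.resize(im[200:310,120:270],None,fx=5,fy=5,interpolation=2)[:,:,::-1])
s=load("side0");cv2.imwrite("pics/c3.png",cv2.resize(s["image"][105:255,155:285],None,fx=4,fy=4,interpolation=2)[:,:,::-1])
cv2.imwrite("pics/c4.png",cv2.resize(s["image"][250:395,220:340],None,fx=4,fy=4,interpolation=2)[:,:,::-1])
E
```

```text
1 [    0     0   560    99 48688] [284.74135311  43.5672445 ]
6 [ 150  117   59   52 2164] [180.52818854 144.58179298]
7 [ 297  120   35   41 1046] [313.54397706 139.43212237]
8 [ 368  151   53   41 1830] [394.74918033 170.79071038]
12 [  135   213   133    90 10072] [204.79646545 258.28296267]
13 [340 223  26  25 459] [352.65577342 234.32897603]
14 [392 240  28  28 553] [405.38155515 252.9005425 ]
```

View pics/c1.png

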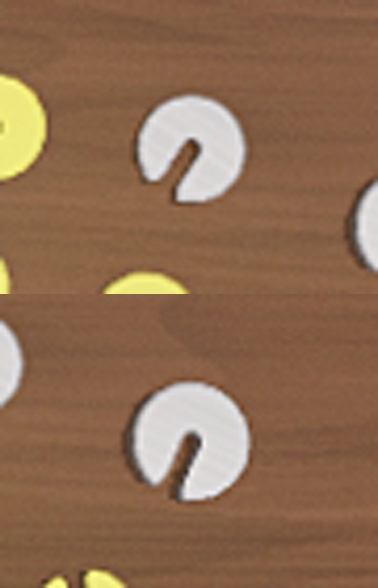

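View pics/c2.png

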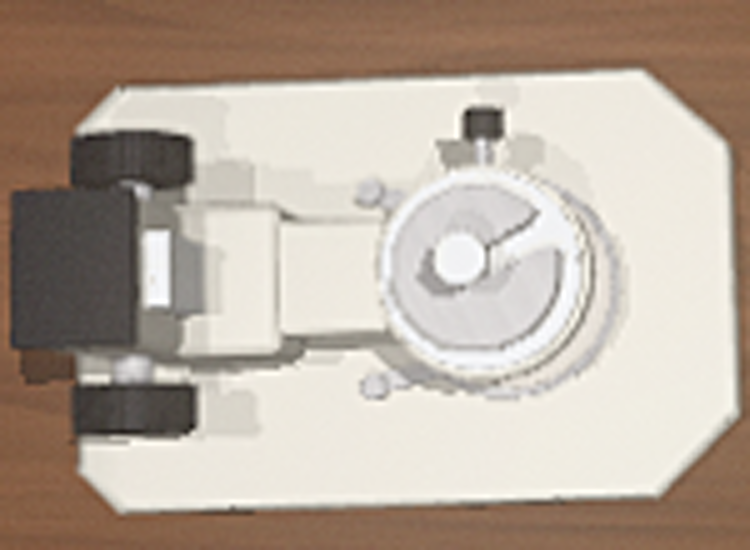

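View pics/c3.png

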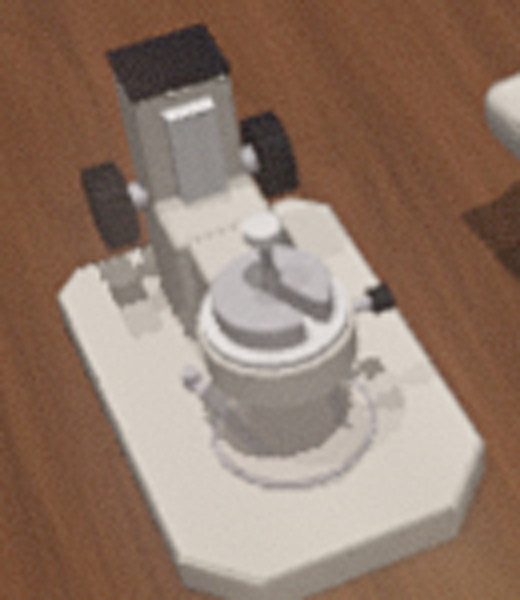

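View pics/c4.png

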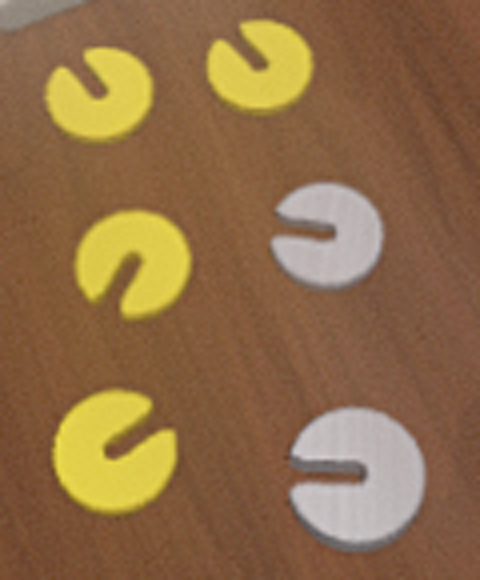

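The crops confirm it. The larger, visibly thicker grey disc at top (405,253), side (309,369), is the thick mass, and the smaller grey disc at top (352,234), side (302,308), is the thin one. The knob is at top (212,251), and the seated slot opens to the lower right, up-right in the top crop. Now measuring.

```bash
python3 - <<'E'
from h import *
def disc(s,x,y,z,R,name):
    im=s["image"]; hsv=cv2.cvtColor(im,cv2.COLOR_RGB2HSV)
    bright=hsv[...,2]>(150 if name[:3]=="top" else 140)
    m=((hsv[...,1]<60)&bright).astype(np.uint8)
    n,l,st,c=cv2.connectedComponentsWithStats(m); k=l[y,x]
    mm=(l==k).astype(np.uint8)
    cn=max(cv2.findContours(mm,0,1)[0],key=cv2.contourArea).reshape(-1,2)
    P=plane(s,cn,z)[:,:2]
    # hull circle
    h=P
    c,r=cv2.minEnclosingCircle(h.astype(np.float32)); c=np.array(c)
    for _ in range(8):
        d=np.linalg.norm(h-c,axis=1); q=h[d>R-0.0035]
        A=np.c_[2*q,np.ones(len(q))];b=(q**2).sum(1);sol=np.linalg.lstsq(A,b,rcond=None)[0];c=sol[:2];r=np.sqrt(sol[2]+c@c)
    ys,xs=np.nonzero(mm); G=plane(s,np.c_[xs,ys],z)[:,:2].mean(0)
    d=c-G
    print(name,"c",c.round(4),"r",r.round(4),"slot dir deg",np.degrees(np.arctan2(d[1],d[0])).round(1),"off",np.linalg.norm(d).round(4))
t=load("top0");s=load("side0")
disc(t,412,253,.016,.033,"top thick");disc(s,315,360,.016,.033,"side thick")
disc(t,358,232,.010,.030,"top thin");disc(s,310,305,.010,.030,"side thin")
# knob by two views
a=[212,251.6]; b=[155+262/4,105+230/4]
o1,d1=rays(t,[a]);o2,d2=rays(s,[b])
d1=d1[0];d2=d2[0];M=np.c_[d1,-d2];k=np.linalg.lstsq(M,o2-o1,rcond=None)[0]
p,q=o1+k[0]*d1,o2+k[1]*d2;print("knob",p,q, plane(t,[a],.199),plane(s,[b],.199))
# seated mouth edges in top view (z=.151)
f=lambda x,y:[120+x/5,200+y/5]
print("seated mouth",plane(t,[f(538,212),f(562,255)],.151))
print("column top corners",plane(t,[f(12,190),f(135,190),f(135,345),f(12,345)],.211))
# projected sizes
for P in([0,0,0],):pass
for n,x,y,z in(("head",180,145,.1),("cup",313,140,.1),("box",395,171,.035)):print(n,plane(t,[[x,y]],z))
E
```

```text
top thick c [ 0.5261 -0.3068] r 0.0323 slot dir deg 156.7 off 0.0017
side thick c [ 0.5256 -0.3049] r 0.0324 slot dir deg 137.8 off 0.0022
top thin c [ 0.5686 -0.1803] r 0.0294 slot dir deg 145.2 off 0.0019
side thin c [ 0.5681 -0.1791] r 0.0294 slot dir deg 132.6 off 0.0021
knob [0.50852091 0.12565751 0.19366055] [0.50902692 0.12557911 0.19368663] [[0.50813266 0.12492823 0.199     ]] [[0.50783458 0.11965085 0.199     ]]
seated mouth [[0.53174017 0.09945515 0.151     ]
 [0.51399778 0.08876436 0.151     ]]
column top corners [[0.52906901 0.30669333 0.211     ]
 [0.53059925 0.25567934 0.211     ]
 [0.46882552 0.25231773 0.211     ]
 [0.46695423 0.30295634 0.211     ]]
head [[0.75498374 0.22288386 0.1       ]]
cup [[ 0.77289002 -0.07898183  0.1       ]]
box [[ 0.72139046 -0.27997581  0.035     ]]
```

```bash
python3 - <<'E'
from h import *
t=load("top0");s=load("side0")
def slot(v,c,R,z,name):
    g=cv2.cvtColor(v["image"],cv2.COLOR_RGB2HSV)[...,1].astype(np.float32)
    for f in(.3,.45,.6,.7):
        a=np.radians(np.arange(60,240,1.)); P=np.c_[c[0]+f*R*np.cos(a),c[1]+f*R*np.sin(a),np.full(len(a),z)]
        q=proj(v,P).astype(np.float32); val=cv2.remap(g,q[:,0].reshape(1,-1),q[:,1].reshape(1,-1),cv2.INTER_LINEAR)[0]
        w=np.clip(val-40,0,None); k=w>.4*w.max()
        lo,hi=np.degrees(a[k][[0,-1]]);m=np.radians((lo+hi)/2)
        print(name,f,lo,hi,"mid",(lo+hi)/2,"pt",(c+f*R*np.array([np.cos(m),np.sin(m)])).round(4))
slot(t,np.array([.5261,-.3068]),.033,.016,"tT");slot(s,np.array([.5256,-.3049]),.033,.016,"sT")
slot(t,np.array([.5686,-.1803]),.03,.010,"tt");slot(s,np.array([.5681,-.1791]),.03,.010,"st")
a=cv2.resize(s["image"][145:205,195:255],None,fx=9,fy=9,interpolation=0)
b=cv2.resize(t["image"][230:275,190:240],None,fx=9,fy=9,interpolation=0)
for i in range(0,60,10):
    for im,x0,y0 in((a,195,145),(b,190,230)):
        cv2.putText(im,str(x0+i),(i*9,10),0,.4,(255,0,0));cv2.putText(im,str(y0+i),(0,i*9+5),0,.4,(255,0,0))
cv2.imwrite("pics/c5.png",a[:,:,::-1]);cv2.imwrite("pics/c6.png",b[:,:,::-1])
E
```

```text
tT 0.3 130.0 167.0 mid 148.5 pt [ 0.5177 -0.3016]
tT 0.45 140.0 164.0 mid 152.0 pt [ 0.513  -0.2998]
tT 0.6 143.0 164.0 mid 153.5 pt [ 0.5084 -0.298 ]
tT 0.7 144.0 162.0 mid 153.0 pt [ 0.5055 -0.2963]
sT 0.3 154.0 180.0 mid 167.0 pt [ 0.516  -0.3027]
sT 0.45 155.0 172.0 mid 163.5 pt [ 0.5114 -0.3007]
sT 0.6 155.0 166.0 mid 160.5 pt [ 0.5069 -0.2983]
sT 0.7 156.0 165.0 mid 160.5 pt [ 0.5038 -0.2972]
tt 0.3 114.00000000000001 171.0 mid 142.5 pt [ 0.5615 -0.1748]
tt 0.45 124.0 163.0 mid 143.5 pt [ 0.5577 -0.1723]
tt 0.6 132.0 158.0 mid 145.0 pt [ 0.5539 -0.17  ]
tt 0.7 134.0 157.0 mid 145.5 pt [ 0.5513 -0.1684]
st 0.3 137.0 170.0 mid 153.5 pt [ 0.56   -0.1751]
st 0.45 141.0 163.0 mid 152.0 pt [ 0.5562 -0.1728]
st 0.6 143.0 160.0 mid 151.5 pt [ 0.5523 -0.1705]
st 0.7 143.0 159.0 mid 151.0 pt [ 0.5497 -0.1689]
```

View pics/c5.png

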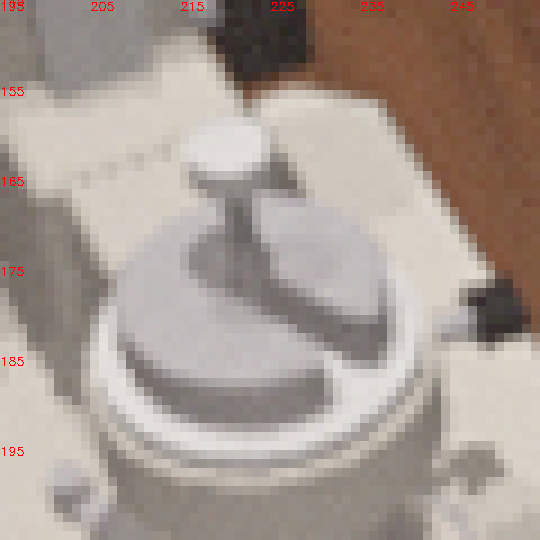

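View pics/c6.png

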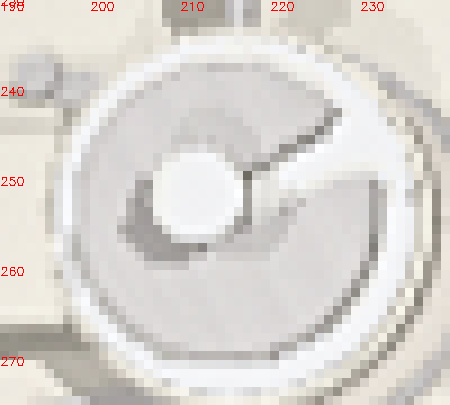

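```bash
python3 - <<'E'
from h import *
t=load("top0");s=load("side0")
print(plane(t,[[211.5,250.9]],.199),plane(s,[[219.6,160.9]],.199))
# flange outer ring z=.133, r 43: top view extents; seated disc top z=.151
f=lambda x,y:[190+x/9-.5,230+y/9-.5]
P=plane(t,[f(78,190),f(140,90),f(235,62),f(340,110),f(385,240),f(310,335),f(160,355),f(90,300)],.151)[:,:2]
A=np.c_[2*P,np.ones(len(P))];c=np.linalg.lstsq(A,(P**2).sum(1),rcond=None)[0];print("seated top",c[:2],np.sqrt(c[2]+c[:2]@c[:2]))
P=plane(t,[f(62,200),f(235,36),f(410,180),f(235,395),f(120,345),f(360,100)],.133)[:,:2]
c=np.linalg.lstsq(np.c_[2*P,np.ones(len(P))],(P**2).sum(1),rcond=None)[0];print("flange",c[:2],np.sqrt(c[2]+c[:2]@c[:2]))
g=lambda x,y:[195+x/9-.5,145+y/9-.5]
P=plane(s,[g(118,290),g(180,220),g(300,197),g(385,270),g(385,310),g(240,385),g(150,355),g(325,370)],.151)[:,:2]
c=np.linalg.lstsq(np.c_[2*P,np.ones(len(P))],(P**2).sum(1),rcond=None)[0];print("seated top side",c[:2],np.sqrt(c[2]+c[:2]@c[:2]))
m=plane(t,[f(337,105),f(375,180)],.151);print("mouth corners",m,"mid",m.mean(0))
E
```

```text
[[0.50950487 0.12598803 0.199     ]] [[0.50759432 0.12549914 0.199     ]]
seated top [0.50801886 0.12574188] 0.03590444751160323
flange [0.50923545 0.12597467] 0.04153126014782191
seated top side [0.50912766 0.12501789] 0.034431036755613084
mouth corners [[0.53429257 0.10092534 0.151     ]
 [0.51706603 0.09145292 0.151     ]] mid [0.5256793  0.09618913 0.151     ]
```

```bash
python3 - <<'E'
from h import *
t=load("top0");s=load("side0")
def slot(v,c,R,z,name):
    g=v["image"].astype(np.float32).min(2)
    o=[]
    for f in(.4,.5,.6,.7):
        a=np.radians(np.arange(60,240,1.)); P=np.c_[c[0]+f*R*np.cos(a),c[1]+f*R*np.sin(a),np.full(len(a),z)]
        q=proj(v,P).astype(np.float32); val=cv2.remap(g,q[:,0].reshape(1,-1),q[:,1].reshape(1,-1),cv2.INTER_LINEAR)[0]
        k=val<(np.percentile(val,90)+val.min())/2
        lo,hi=np.degrees(a[k][[0,-1]])
        w=2*f*R*np.sin(np.radians(hi-lo)/2); o.append(((lo+hi)/2,round(w*1000,1)))
    print(name,o)
slot(t,np.array([.5261,-.3068]),.033,.016,"tT");slot(s,np.array([.5256,-.3049]),.033,.016,"sT")
slot(t,np.array([.5686,-.1803]),.03,.010,"tt");slot(s,np.array([.5681,-.1791]),.03,.010,"st")
E
```

```text
tT [(np.float64(155.0), np.float64(10.3)), (np.float64(155.0), np.float64(9.6)), (np.float64(155.5), np.float64(9.9)), (np.float64(155.0), np.float64(9.6))]
sT [(np.float64(154.0), np.float64(10.3)), (np.float64(154.0), np.float64(10.7)), (np.float64(154.5), np.float64(9.9)), (np.float64(155.0), np.float64(9.6))]
tt [(np.float64(145.5), np.float64(10.7)), (np.float64(145.0), np.float64(10.3)), (np.float64(146.5), np.float64(9.6)), (np.float64(146.5), np.float64(10.5))]
st [(np.float64(144.0), np.float64(9.8)), (np.float64(145.5), np.float64(9.5)), (np.float64(147.0), np.float64(9.3)), (np.float64(147.0), np.float64(9.4))]
```

Measurements are consistent: the top and side centres agree within 2 mm and the radii within 1 mm.

| Item | Position (m) | Slot direction |
|---|---|---|
| Thick mass | (0.526, -0.306) | 155° |
| Thin mass | (0.568, -0.180) | 146° |
| Stem | (0.5085, 0.1257) | n/a |
| Seated mass | on the stem | about -60° |

Plan:
- Slide the thick mass in at 155°, which is 145° from the seated slot.
- Slide the thin mass in at 65°, which is 90° from the thick slot.

I start with the jaws across the thick mass's slot, turning -0.217 rad.

```bash
python3 -m creep '[[-1,0.8,-1.7,0,-0.03],[-1,2.5,-5.3,0,-0.06],[-1,4.2,-9,0,-0.1],[-1,5.9,-12.7,0,-0.14],[-1,7.6,-16.4,0,-0.18],[-1,9.3,-20.1,0,-0.2],[-1,11,-23.8,0,-0.217],[-1,12.6,-27.4,0,-0.217]]' 40 && python3 -m creep '[[-1,1.7,-3.7,0,0],[-1,3.4,-7.4,0,0],[-1,5.1,-11.1,0,0],[-1,6.8,-14.8,0,0],[-1,8.5,-18.5,0,0],[-1,10.2,-22.2,0,0],[-1,11.9,-25.9,0,0],[-1,13.6,-29.6,0,0]]'; python3 -c "
from workcell import get_state as g;s=g();print(s['joints'].round(2))"
```

```text
time_s: 0.77
eef_pos: [0.2525, 0.2844, 0.2303]
ee_rot: [-0.0, 0.218, 0.976, -0.001]
force: [0.3, 0.5, 0.6]
grip_width: 1.004
time_s: 1.43
eef_pos: [0.3885, -0.0137, 0.2303]
ee_rot: [-0.0, 0.218, 0.976, -0.001]
force: [1.3, 1.1, 0.7]
grip_width: 0.998
[-0.06  0.02  1.94 -0.    1.18 -1.19]
```

```bash
python3 -m creep '[[-1,1.7,-3.7,0,0],[-1,3.4,-7.4,0,0],[-1,5.1,-11.1,0,0],[-1,6.8,-14.8,0,0],[-1,8.6,-18.5,0,0],[-1,10.4,-22.2,-1,0],[-1,12.1,-25.9,-3,0],[-1,13.7,-29.2,-6,0]]' && python3 -m creep '[[-1,0,0,-1,0],[-1,0,0,-2,0],[-1,0,0,-3,0],[-1,0,0,-4,0],[-1,0,0,-5,0],[-1,0,0,-6,0],[-1,0,0,-6,0],[-1,0,0,-6,0]]'; python3 - <<'E'
from workcell import snapshot
import cv2,pickle
for n in("side","top"):
    s=snapshot(n);pickle.dump(s,open(f"pics/{n}1.pkl","wb"))
    x,y=(309,340) if n=="side" else (400,250)
    cv2.imwrite(f"pics/{n}1.png",cv2.resize(s["image"][y-75:y+75,x-90:x+90],None,fx=4,fy=4)[:,:,::-1])
E
```

```text
time_s: 2.1
eef_pos: [0.5238, -0.3019, 0.1772]
ee_rot: [0.002, 0.218, 0.976, -0.002]
force: [-0.1, 0.7, 0.6]
grip_width: 1.001
time_s: 2.77
eef_pos: [0.5236, -0.3012, 0.117]
ee_rot: [0.002, 0.218, 0.976, -0.002]
force: [-0.5, -0.6, 0.4]
grip_width: 1.002
```

View pics/side1.png

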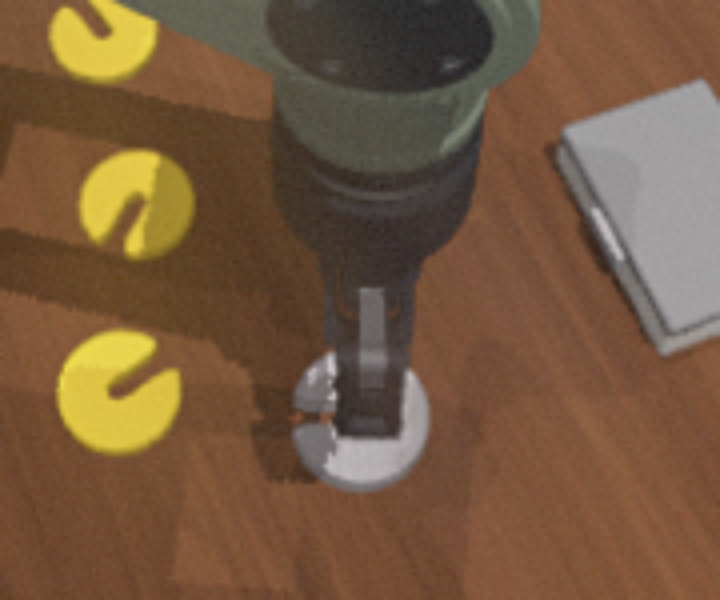

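View pics/top1.png

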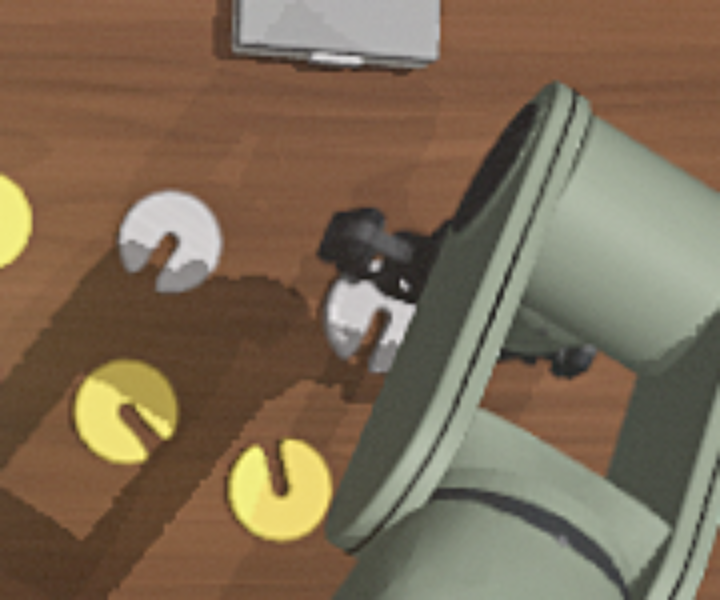

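The fingers straddle the disc and the jaw axis sits across its slot. The side crop shows the near fingertip at about full-image (311.5,374). I'll compare that with the projected tip to find the fingertip height relative to the TCP.

```bash
python3 - <<'E'
from h import *
s=load("side1")
for z in(.117,.13,.14):
  for w in(.0425,.057):
    print(z,w,proj(s,[[.5236-w*.4255,-.3012-w*.905,z]]).round(1))
E
python3 -m creep '[[-1,0.24,-0.48,-1,0],[-1,0.24,-0.48,-3,0],[-1,0.24,-0.48,-5,0],[-1,0.24,-0.48,-7,0],[-1,0.24,-0.48,-9,0],[-1,0.24,-0.48,-10,0],[-1,0.24,-0.48,-10.5,0],[-1,0.24,-0.48,-10.5,0]]'
```

```text
0.117 0.0425 [[308.9 368.9]]
0.117 0.057 [[308.9 377.4]]
0.13 0.0425 [[309.2 366. ]]
0.13 0.057 [[309.2 374.6]]
0.14 0.0425 [[309.4 363.7]]
0.14 0.057 [[309.4 372.4]]
time_s: 3.53
eef_pos: [0.5264, -0.3066, 0.0119]
ee_rot: [0.002, 0.218, 0.976, -0.002]
force: [-0.2, -0.3, 0.4]
grip_width: 1.002
```

The observed 374 px matches a tip at z=0.130, so open fingertips sit 13 mm behind the TCP, as I modelled. At a 66 mm grip they should sit about 6.5 mm behind it. I lower to TCP z ≈ -0.002 and close.

```bash
python3 -m creep '[[-1,0,0,-0.6,0],[-1,0,0,-1,0],[-1,0,0,-1.2,0],[-1,0,0,-1.4,0],[-1,0,0,-1.4,0],[-0.6,0,0,-1.4,0],[-0.5,0,0,-1.4,0],[-0.5,0,0,-1.4,0]]' 40
```

```text
time_s: 4.2
eef_pos: [0.5268, -0.3064, -0.0013]
ee_rot: [0.003, 0.218, 0.976, -0.001]
force: [0.6, 2.6, 4.5]
grip_width: 0.76
```

```bash
python3 -m creep '[[0,0,0,0,0],[0,0,0,0,0],[0,0,0,0,0],[0,0,0,0,0],[0,0,0,0,0],[0,0,0,0,0],[0,0,0,0,0],[0,0,0,0,0]]' 60; python3 - <<'E'
from workcell import snapshot
import cv2,pickle
for n in("side",):
    s=snapshot(n);pickle.dump(s,open(f"pics/{n}2.pkl","wb"))
    x,y=(309,340)
    cv2.imwrite(f"pics/{n}2.png",cv2.resize(s["image"][y-75:y+75,x-90:x+90],None,fx=4,fy=4)[:,:,::-1])
E
```

```text
time_s: 4.87
eef_pos: [0.5269, -0.3064, -0.0009]
ee_rot: [0.003, 0.218, 0.976, -0.002]
force: [-0.8, 1.9, 6.5]
grip_width: 0.744
```

View pics/side2.png

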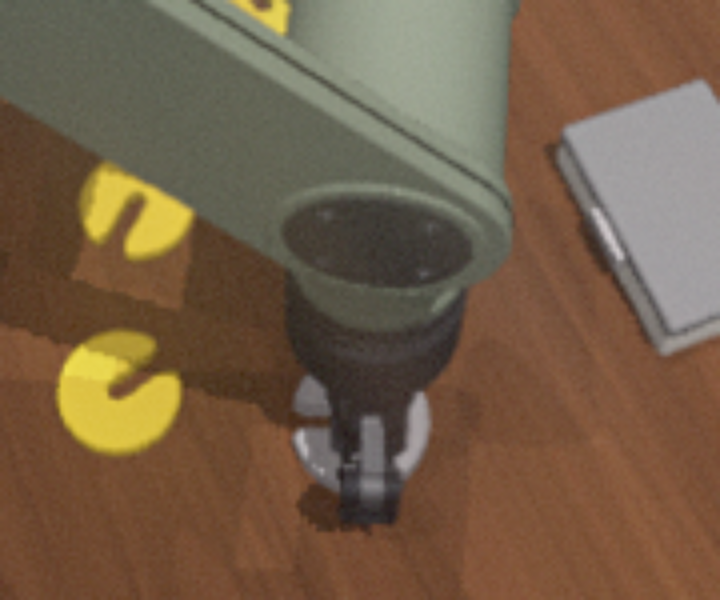

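The closed fraction of 0.744 matches a 66 mm disc if the fraction is linear in finger angle. The 6.5 N upward force suggests the tips touch the bench, and tips flush with the disc's underside would catch the first mass. I regrip 3 mm higher.

```bash
python3 -m creep '[[-0.6,0,0,0,0],[-0.7,0,0,0,0],[-0.7,0,0,0.3,0],[-0.7,0,0,0.3,0],[0,0,0,0.3,0],[0,0,0,0.3,0],[0,0,0,0.3,0],[0,0,0,0.3,0]]' 60; python3 -m creep '[[0,0,0,0,0],[0,0,0,0,0],[0,0,0,0,0],[0,0,0,0.5,0],[0,0,0,1,0],[0,0,0,2,0],[0,0,0,2,0],[0,0,0,2,0]]' 60
```

```text
time_s: 5.58
eef_pos: [0.5271, -0.3066, 0.003]
ee_rot: [0.003, 0.219, 0.976, -0.002]
force: [-2.4, 1.2, 5.3]
grip_width: 0.737
time_s: 6.25
eef_pos: [0.5276, -0.3069, 0.0238]
ee_rot: [0.004, 0.218, 0.976, -0.002]
force: [-0.5, 0.4, -4.3]
grip_width: 0.739
```

The mass is lifted, with about 4.3 N on the wrist. I now carry it to the hover point 75 mm out from the stem along 155°, with TCP at (0.5765, 0.094, 0.165).

```bash
python3 -m creep '[[0,0,0,2,0],[0,0,0.5,5,0],[0,0.3,2,8.5,0],[0,0.7,5,11.5,0],[0,1.2,8.5,14,0],[0,1.7,12,15,0],[0,2.2,15.5,15,0],[0,2.7,19,15,0]]' && python3 -m creep '[[0,0.4,3.5,0,0],[0,0.8,7,0,0],[0,1.2,10.5,0,0],[0,1.6,14,0,0],[0,1.9,17,0,0],[0,2.1,19,-0.3,0],[0,2.2,20.5,-0.7,0],[0,2.2,21.1,-1,0]]'; python3 - <<'E'
from workcell import snapshot
import cv2,pickle
for n in("side","top"):
    s=snapshot(n);pickle.dump(s,open(f"pics/{n}3.pkl","wb"))
    x,y=(230,190) if n=="side" else (225,245)
    cv2.imwrite(f"pics/{n}3.png",cv2.resize(s["image"][y-60:y+60,x-70:x+70],None,fx=5,fy=5)[:,:,::-1])
E
```

```text
time_s: 6.92
eef_pos: [0.5548, -0.1153, 0.175]
ee_rot: [0.005, 0.219, 0.976, -0.002]
force: [-0.2, -1.0, -3.8]
grip_width: 0.739
time_s: 7.58
eef_pos: [0.5764, 0.0979, 0.1644]
ee_rot: [0.005, 0.218, 0.976, -0.002]
force: [-1.0, -0.6, -4.5]
grip_width: 0.731
```

View pics/side3.png

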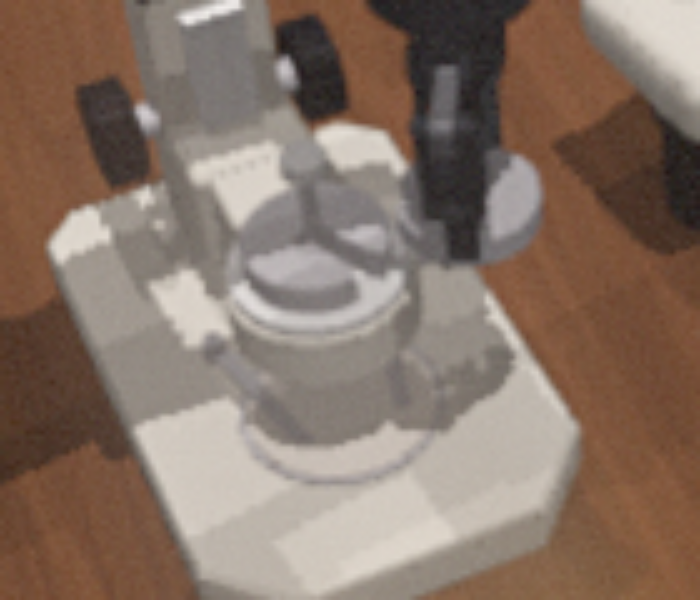

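View pics/top3.png

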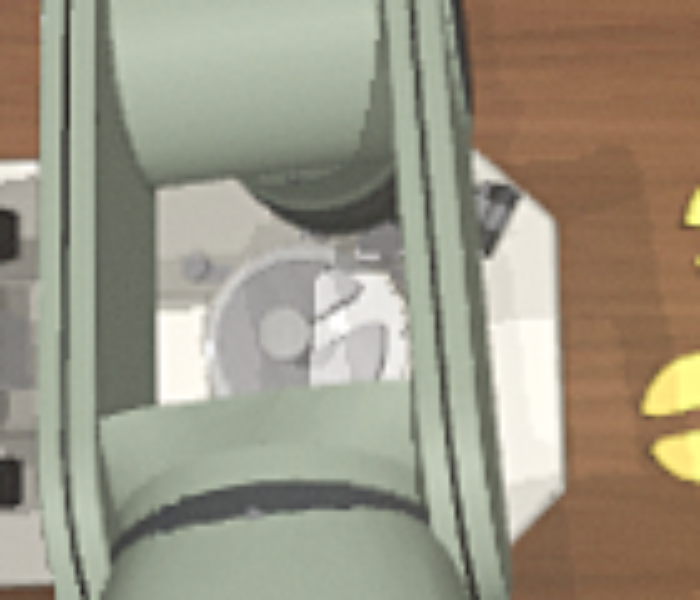

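The side view shows the mass held level beside the carrier, slot facing the stem and above the first mass. It is 3.5 mm off the slide line, so I correct that, lower slightly and move to 58 mm out.

```bash
python3 -m creep '[[0,-0.15,-0.32,0,0],[0,-0.4,-0.2,-0.1,0],[0,-0.6,-0.1,-0.2,0],[0,-0.9,0,-0.3,0],[0,-1.2,0.15,-0.35,0],[0,-1.5,0.3,-0.35,0],[0,-1.5,0.3,-0.35,0],[0,-1.5,0.3,-0.35,0]]'; python3 - <<'E'
from workcell import snapshot,get_state
from h import *
p=get_state()["eef_pos"]
d=np.array([np.cos(np.radians(155)),np.sin(np.radians(155))]);n=np.array([-d[1],d[0]])
r=np.array([.5085,.1257])-p[:2];print("along",r@d,"perp",r@n)
s=snapshot("side");pickle.dump(s,open("pics/side4.pkl","wb"))
x,y=(235,180)
cv2.imwrite("pics/side4.png",cv2.resize(s["image"][y-40:y+40,x-50:x+50],None,fx=7,fy=7)[:,:,::-1])
E
```

```text
time_s: 8.35
eef_pos: [0.5609, 0.0993, 0.1607]
ee_rot: [0.004, 0.218, 0.976, -0.002]
force: [-0.1, -0.3, -5.0]
grip_width: 0.741
along 0.058626658818699086 perp -0.0017866634727151478
```

View pics/side4.png

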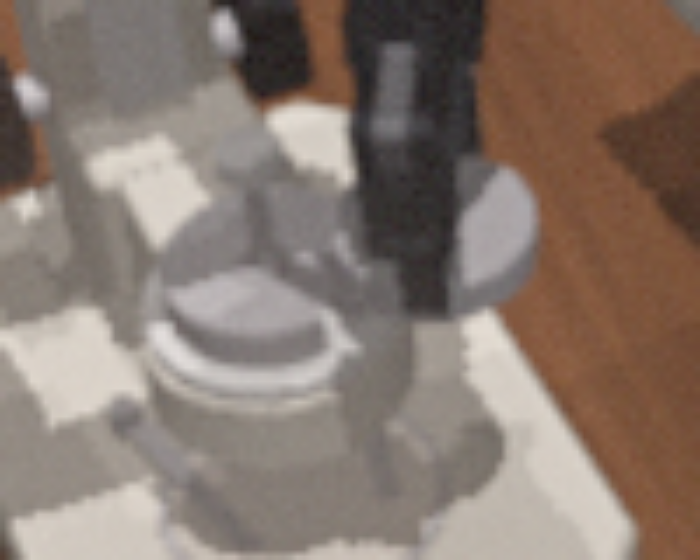

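```bash
python3 -m creep '[[0,0.08,0.16,0,0],[0,-0.4,0.4,0,0],[0,-0.9,0.6,0,0],[0,-1.4,0.85,0,0],[0,-1.9,1.05,0,0],[0,-2.4,1.3,0,0],[0,-2.9,1.55,0,0],[0,-2.9,1.55,0,0]]'; python3 - <<'E'
from workcell import get_state
from h import *
p=get_state()["eef_pos"]
d=np.array([np.cos(np.radians(155)),np.sin(np.radians(155))]);n=np.array([-d[1],d[0]])
r=np.array([.5085,.1257])-p[:2];print("along",r@d,"perp",r@n)
E
```

```text
time_s: 9.07
eef_pos: [0.5314, 0.1158, 0.1611]
ee_rot: [0.004, 0.218, 0.976, -0.002]
force: [0.8, 2.2, -4.2]
grip_width: 0.737
along 0.02490328725520837 perp 0.0007221529090562005
```

```bash
python3 -m creep '[[0,-0.25,0.1,0,0],[0,-0.5,0.2,0,0],[0,-0.75,0.3,0,0],[0,-1,0.42,0,0],[0,-1.2,0.5,0,0],[0,-1.3,0.55,0,0],[0,-1.3,0.55,0,0],[0,-1.3,0.55,0,0]]'
```

```text
time_s: 9.73
eef_pos: [0.5186, 0.1217, 0.1612]
ee_rot: [0.004, 0.218, 0.976, -0.001]
force: [1.6, 2.6, -3.2]
grip_width: 0.737
```

```bash
python3 -m creep '[[0,0.04,0.09,0,0],[0,-0.2,0.2,0,0],[0,-0.4,0.3,0,0],[0,-0.6,0.38,0,0],[0,-0.8,0.45,0,0],[0,-0.97,0.5,0,0],[0,-0.97,0.5,0,0],[0,-0.97,0.5,0,0]]'
```

```text
time_s: 10.4
eef_pos: [0.5086, 0.1267, 0.1613]
ee_rot: [0.004, 0.218, 0.976, -0.001]
force: [-0.3, -0.2, -3.6]
grip_width: 0.736
```

No lateral force now, so the stem is inside the slot. I lower onto the first mass.

```bash
python3 -m creep '[[0,0,0,-0.1,0],[0,0,0,-0.2,0],[0,0,0,-0.3,0],[0,0,0,-0.4,0],[0,0,0,-0.5,0],[0,0,0,-0.55,0],[0,0,0,-0.6,0],[0,0,0,-0.6,0]]'; python3 - <<'E'
from workcell import snapshot,get_state
from h import *
s=snapshot("side");pickle.dump(s,open("pics/side5.pkl","wb"))
x,y=(225,180)
cv2.imwrite("pics/side5.png",cv2.resize(s["image"][y-40:y+40,x-50:x+50],None,fx=7,fy=7)[:,:,::-1])
E
```

```text
time_s: 11.07
eef_pos: [0.5086, 0.1266, 0.1551]
ee_rot: [0.004, 0.218, 0.976, -0.001]
force: [0.1, -0.4, -3.7]
grip_width: 0.74
```

View pics/side5.png

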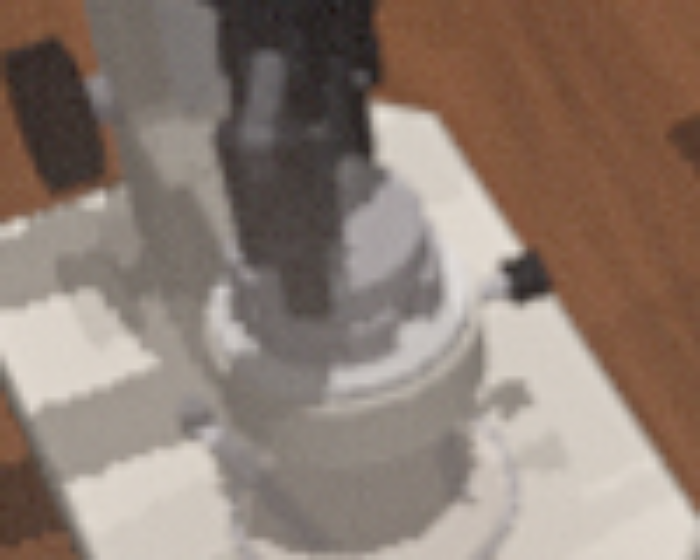

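Thick mass on stem, nearly down. Lowering the last bit until the weight transfers.

```bash
python3 -m creep '[[0,0,0,-0.05,0],[0,0,0,-0.1,0],[0,0,0,-0.12,0],[0,0,0,-0.15,0],[0,0,0,-0.17,0],[0,0,0,-0.2,0],[0,0,0,-0.2,0],[0,0,0,-0.2,0]]'
```

```text
time_s: 11.78
eef_pos: [0.5087, 0.1267, 0.154]
ee_rot: [0.005, 0.218, 0.976, -0.001]
force: [-2.5, -1.8, 5.4]
grip_width: 0.741
```

Contact at TCP z=0.154 matches the expected 0.151 underside. Releasing, then rising.

```bash
python3 -m creep '[[-0.5,0,0,0,0],[-0.6,0,0,0,0],[-0.7,0,0,0,0],[-0.8,0,0,0,0],[-0.9,0,0,0,0],[-1,0,0,0,0],[-1,0,0,0,0],[-1,0,0,0,0]]'; python3 -m creep '[[-1,0,0,0.5,0],[-1,0,0,1.5,0],[-1,0,0,3,0],[-1,0,0,5,0],[-1,0,0,7,0],[-1,0,0,8.5,0],[-1,0,0,9.5,0],[-1,0,0,10,0]]'; python3 -m creep '[[-1,0.5,-3,0,0],[-1,1,-6.5,0,0],[-1,1.5,-10,0,0],[-1,2,-14,0,0],[-1,3,-18,0,0],[-1,4,-22,0,0],[-1,5,-26,-1,0],[-1,6,-30,-2,0]]';  python3 - <<'E'
from workcell import snapshot,get_state
from h import *
for n,x,y in(("side",225,180),("top",213,250)):
    s=snapshot(n);pickle.dump(s,open(f"pics/{n}6.pkl","wb"))
    cv2.imwrite(f"pics/{n}6.png",cv2.resize(s["image"][y-40:y+40,x-50:x+50],None,fx=7,fy=7)[:,:,::-1])
E
```

```text
time_s: 12.45
eef_pos: [0.5088, 0.1267, 0.1541]
ee_rot: [0.005, 0.218, 0.976, -0.001]
force: [-0.1, 0.6, -0.2]
grip_width: 1.001
time_s: 13.12
eef_pos: [0.5094, 0.1269, 0.2563]
ee_rot: [0.006, 0.218, 0.976, -0.0]
force: [0.5, 0.3, -0.0]
grip_width: 1.002
time_s: 13.78
eef_pos: [0.5692, -0.1738, 0.2367]
ee_rot: [0.007, 0.218, 0.976, -0.0]
force: [0.6, 0.2, -0.6]
grip_width: 0.997
```

View pics/side6.png

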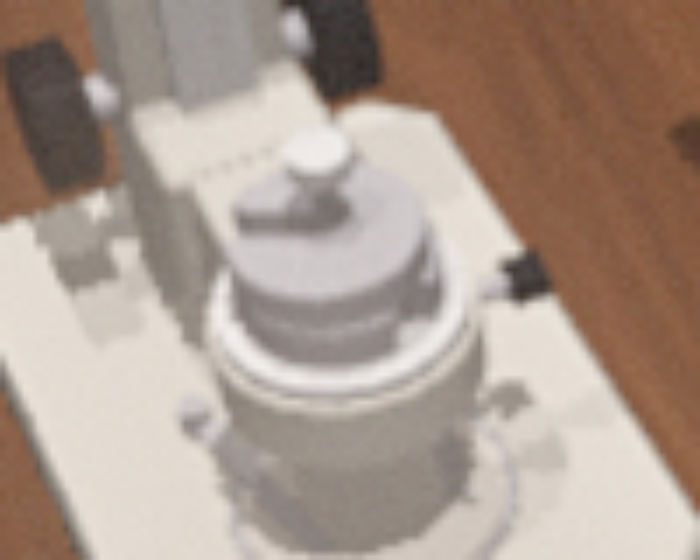

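View pics/top6.png

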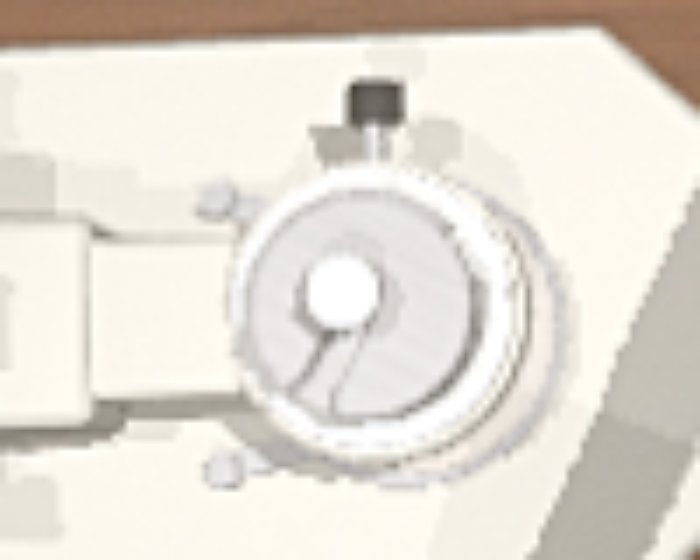

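The thick mass lies flat on the first, with the stem in its slot and the slot mouth at lower left in the top view. I measure its centre against the stem.

```bash
python3 - <<'E'
from h import *
t=load("top6")
f=lambda x,y:[163+x/7-.5,210+y/7-.5]
P=plane(t,[f(248,300),f(475,300),f(360,190),f(285,215),f(440,225),f(270,370),f(440,385),f(380,418)],.167)[:,:2]
c=np.linalg.lstsq(np.c_[2*P,np.ones(len(P))],(P**2).sum(1),rcond=None)[0];print(c[:2],np.sqrt(c[2]+c[:2]@c[:2]))
print("mouth",plane(t,[f(288,388),f(335,412)],.167),"knob",plane(t,[f(342,291)],.199))
E
```

```text
[0.50797351 0.12511935] 0.033621310876054245
mouth [[0.48257611 0.14552432 0.167     ]
 [0.47594945 0.13137447 0.167     ]] knob [[0.50915439 0.12626163 0.199     ]]
```

The thick mass's centre is within about 1.5 mm of the stem, its slot is at 155°, and its height is consistent. Step 1 is done. Next is the thin mass: turn -0.157 rad and descend over (0.5684, -0.180).

```bash
python3 -m creep '[[-1,-0.08,-0.6,-2,-0.06],[-1,-0.08,-0.6,-5,-0.12],[-1,-0.08,-0.6,-8,-0.157],[-1,-0.08,-0.6,-11,-0.157],[-1,-0.08,-0.6,-14,-0.157],[-1,-0.08,-0.6,-16,-0.157],[-1,-0.08,-0.6,-17,-0.157],[-1,-0.08,-0.6,-17,-0.157]]'; python3 - <<'E'
from workcell import snapshot
from h import *
for n,x,y in(("side",302,300),("top",352,235)):
    s=snapshot(n);pickle.dump(s,open(f"pics/{n}7.pkl","wb"))
    cv2.imwrite(f"pics/{n}7.png",cv2.resize(s["image"][y-50:y+50,x-60:x+60],None,fx=6,fy=6)[:,:,::-1])
E
```

```text
time_s: 14.55
eef_pos: [0.5663, -0.1816, 0.0615]
ee_rot: [0.002, 0.296, 0.955, -0.001]
force: [-0.9, -0.3, -0.1]
grip_width: 1.0
```

View pics/side7.png

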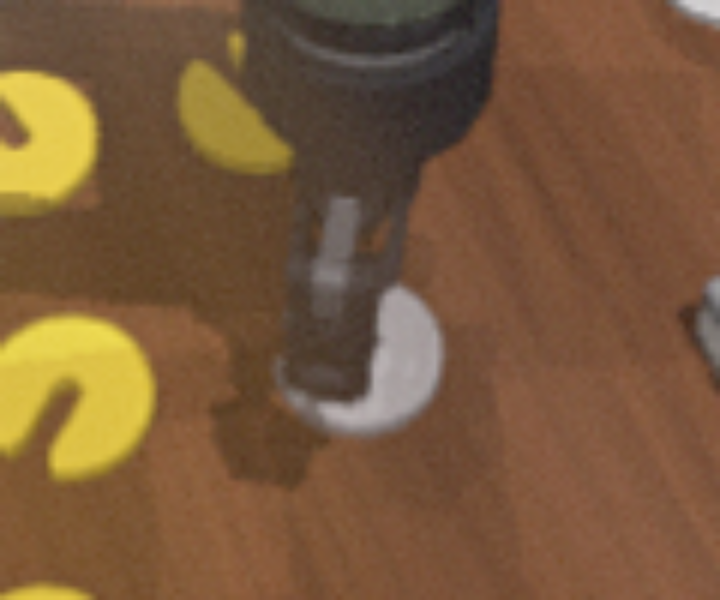

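View pics/top7.png

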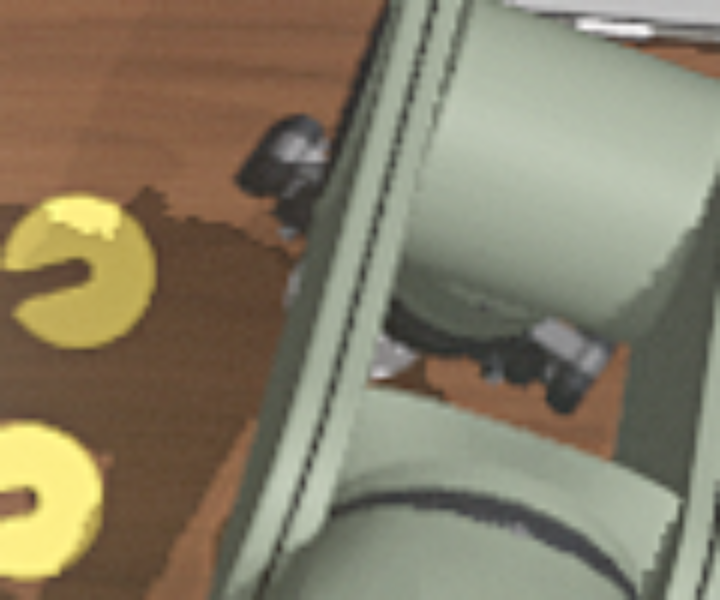

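The jaw axis is at 55.6°, across the slot, and no neighbouring disc is near the fingers. Descending and closing.

```bash
python3 -m creep '[[-1,0.21,0.16,-1.5,0],[-1,0.21,0.16,-3,0],[-1,0.21,0.16,-4.5,0],[-1,0.21,0.16,-5.5,0],[-1,0.21,0.16,-6,0],[-1,0.21,0.16,-6.25,0],[-1,0.21,0.16,-6.25,0],[-1,0.21,0.16,-6.25,0]]'; python3 -m creep '[[-0.5,0,0,0,0],[-0.3,0,0,0,0],[-0.2,0,0,0,0],[0,0,0,0,0],[0,0,0,0,0],[0,0,0,0,0],[0,0,0,0,0],[0,0,0,0,0]]' 50
```

```text
time_s: 15.32
eef_pos: [0.5714, -0.1812, 0.0029]
ee_rot: [0.006, 0.296, 0.955, -0.002]
force: [0.3, 0.6, -0.3]
grip_width: 1.002
time_s: 15.98
eef_pos: [0.5723, -0.1829, 0.0067]
ee_rot: [0.008, 0.296, 0.955, -0.002]
force: [-6.1, -3.6, 19.2]
grip_width: 0.561
```

```bash
python3 -m creep '[[0,0,0,0,0],[0,0,0,0.3,0],[0,0,0,1,0],[0,0,0,2,0],[0,0,0,3,0],[0,0,0,4,0],[0,0,0,4,0],[0,0,0,4,0]]' 50;  python3 - <<'E'
from workcell import snapshot
from h import *
for n,x,y in(("side",302,300),):
    s=snapshot(n);pickle.dump(s,open(f"pics/{n}8.pkl","wb"))
    cv2.imwrite(f"pics/{n}8.png",cv2.resize(s["image"][y-50:y+50,x-60:x+60],None,fx=6,fy=6)[:,:,::-1])
E
```

```text
time_s: 16.65
eef_pos: [0.5729, -0.183, 0.0477]
ee_rot: [0.009, 0.296, 0.955, -0.002]
force: [0.3, -0.2, -0.6]
grip_width: 0.506
```

View pics/side8.png

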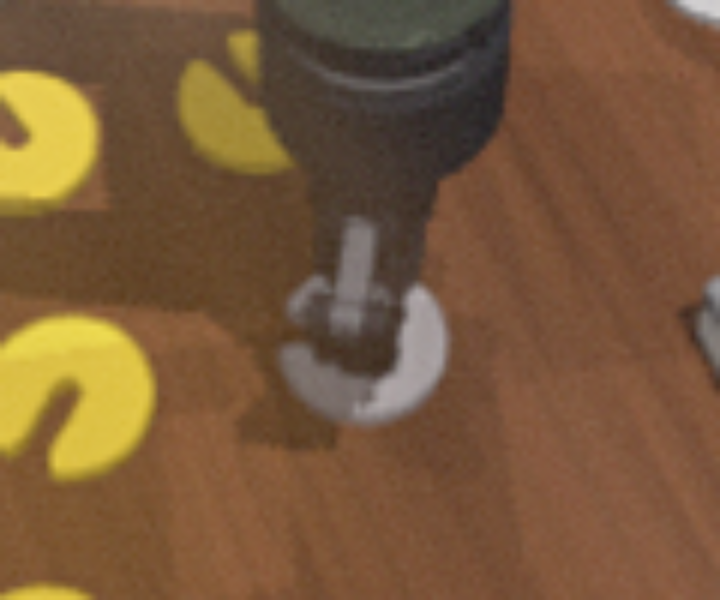

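The grip missed. The TCP stopped at 0.003, about 4 mm short, and the tips slid over the top of the 10 mm disc (width 0.506, no weight). I open, back off and re-measure the disc.

```bash
python3 -m creep '[[-1,0,1,2,0],[-1,-0.5,3,4,0],[-1,-1,6,6,0],[-1,-1.5,9,8,0],[-1,-2,12,9,0],[-1,-2.5,15,9,0],[-1,-3,17,9,0],[-1,-3,17,9,0]]'; cat > meas.py <<'E'
from workcell import snapshot
from h import *
import sys
tag=sys.argv[1]
def fit(v,x,y,z,R,name):
    g=v["image"].astype(np.float32).min(2); hsv=cv2.cvtColor(v["image"],cv2.COLOR_RGB2HSV)
    m=((hsv[...,1]<60)&(hsv[...,2]>100)).astype(np.uint8)
    n,l,st,c=cv2.connectedComponentsWithStats(m); k=l[y,x]; assert k
    cn=max(cv2.findContours((l==k).astype(np.uint8),0,1)[0],key=cv2.contourArea).reshape(-1,2)
    P=plane(v,cn,z)[:,:2]; c=np.array(cv2.minEnclosingCircle(P.astype(np.float32))[0])
    for _ in range(8):
        q=P[np.linalg.norm(P-c,axis=1)>R-.0035]
        so=np.linalg.lstsq(np.c_[2*q,np.ones(len(q))],(q**2).sum(1),rcond=None)[0];c=so[:2]
    o=[]
    for f in(.4,.5,.6,.7):
        a=np.radians(np.arange(60,240,1.)); Q=np.c_[c[0]+f*R*np.cos(a),c[1]+f*R*np.sin(a),np.full(len(a),z)]
        q=proj(v,Q).astype(np.float32); val=cv2.remap(g,q[:,0].reshape(1,-1),q[:,1].reshape(1,-1),cv2.INTER_LINEAR)[0]
        kk=val<(np.percentile(val,90)+val.min())/2; o.append(np.degrees(a[kk][[0,-1]]).mean())
    print(name,c.round(4),"r",np.sqrt(so[2]+c@c).round(4),o)
for n,x,y,px,py in(("side",302,300,310,308),("top",352,235,358,232)):
    s=snapshot(n);pickle.dump(s,open(f"pics/{n}{tag}.pkl","wb"))
    cv2.imwrite(f"pics/{n}{tag}.png",cv2.resize(s["image"][y-50:y+50,x-60:x+60],None,fx=4,fy=4)[:,:,::-1])
    try: fit(s,px,py,.010,.030,n)
    except AssertionError: print(n,"seed off")
E
python3 meas.py 9; python3 -c "
import cv2,numpy as np;cv2.imwrite('pics/c9.png',np.vstack([cv2.imread('pics/side9.png'),cv2.imread('pics/top9.png')])[:,:])"
```

```text
time_s: 17.37
eef_pos: [0.5408, -0.0095, 0.1366]
ee_rot: [0.007, 0.294, 0.956, -0.002]
force: [-0.9, -0.6, -0.4]
grip_width: 1.003
side [ 0.5713 -0.1767] r 0.0301 [np.float64(141.0), np.float64(142.0), np.float64(143.5), np.float64(145.0)]
top [ 0.5724 -0.1763] r 0.0299 [np.float64(149.5), np.float64(149.0), np.float64(149.0), np.float64(148.0)]
```

View pics/side9.png

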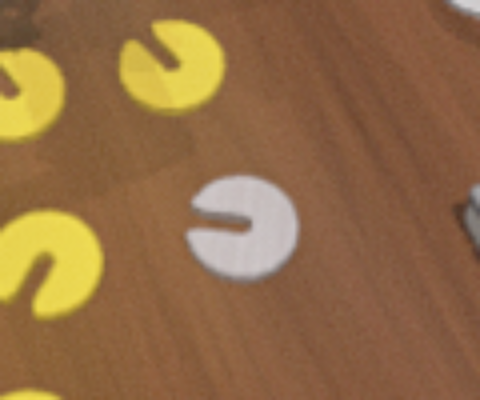

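View pics/top9.png

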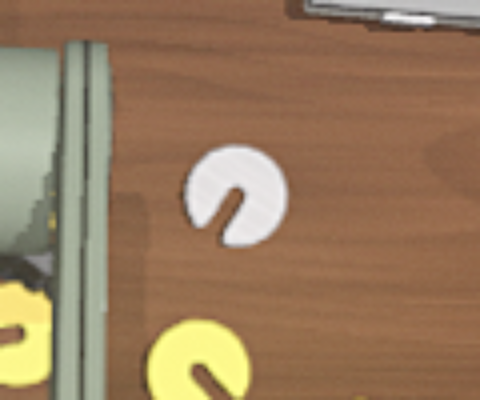

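The disc moved about 4 mm, to (0.5718, -0.1765) with its slot at about 147°, and both views agree. Retrying, with a check on the reached height before I close.

```bash
python3 -m creep '[[-1,0.6,-3.3,0,0.02],[-1,1.2,-6.6,0,0.02],[-1,1.9,-10,0,0.02],[-1,2.5,-13.3,-1,0.02],[-1,2.9,-15.5,-3,0.02],[-1,3.1,-16.7,-5,0.02],[-1,3.1,-16.7,-7.5,0.02],[-1,3.1,-16.7,-9,0.02]]';python3 -m creep '[[-1,0,0,-0.5,0],[-1,0,0,-1,0],[-1,0,0,-1.5,0],[-1,0,0,-2,0],[-1,0,0,-2.5,0],[-1,0,0,-2.7,0],[-1,0,0,-2.7,0],[-1,0,0,-2.7,0]]'
```

```text
time_s: 18.13
eef_pos: [0.5715, -0.1817, 0.0435]
ee_rot: [0.006, 0.287, 0.958, -0.003]
force: [0.0, 1.0, -0.9]
grip_width: 1.001
time_s: 18.8
eef_pos: [0.5718, -0.1816, 0.0168]
ee_rot: [0.006, 0.287, 0.958, -0.003]
force: [-1.3, -0.2, -0.5]
grip_width: 1.002
```

```bash
python3 -m creep '[[-1,0,0.5,0,0],[-1,0,0.5,-0.4,0],[-1,0,0.5,-0.8,0],[-1,0,0.5,-1.2,0],[-1,0,0.5,-1.6,0],[-1,0,0.5,-1.8,0],[-1,0,0.5,-1.95,0],[-1,0,0.5,-1.95,0]]'
```

```text
time_s: 19.47
eef_pos: [0.5715, -0.1766, -0.0032]
ee_rot: [0.006, 0.287, 0.958, -0.003]
force: [0.1, -0.1, 0.5]
grip_width: 0.999
```

```bash
python3 -m creep '[[-0.6,0,0,0,0],[-0.5,0,0,0,0],[-0.4,0,0,0,0],[-0.3,0,0,0,0],[-0.2,0,0,0,0],[-0.2,0,0,0,0],[-0.2,0,0,0,0],[-0.2,0,0,0,0]]' 40
```

```text
time_s: 20.13
eef_pos: [0.572, -0.1765, -0.0023]
ee_rot: [0.007, 0.287, 0.958, -0.003]
force: [-0.6, 1.8, 6.0]
grip_width: 0.678
```

Width 0.678 matches a 60 mm disc. Lifting with a firmer hold.

```bash
python3 -m creep '[[0.1,0,0,0,0],[0.1,0,0,0.2,0],[0.1,0,0,0.5,0],[0.1,0,0,1,0],[0.1,0,0,1.5,0],[0.1,0,0,2.5,0],[0.1,0,0,2.5,0],[0.1,0,0,2.5,0]]' 50;python3 - <<'E'
from workcell import snapshot
from h import *
for n,x,y in(("side",302,300),):
    s=snapshot(n);pickle.dump(s,open(f"pics/{n}10.pkl","wb"))
    cv2.imwrite(f"pics/{n}10.png",cv2.resize(s["image"][y-50:y+50,x-60:x+60],None,fx=6,fy=6)[:,:,::-1])
E
```

```text
time_s: 20.8
eef_pos: [0.5727, -0.1767, 0.0237]
ee_rot: [0.008, 0.287, 0.958, -0.003]
force: [-0.2, -0.3, -1.3]
grip_width: 0.674
```

View pics/side10.png

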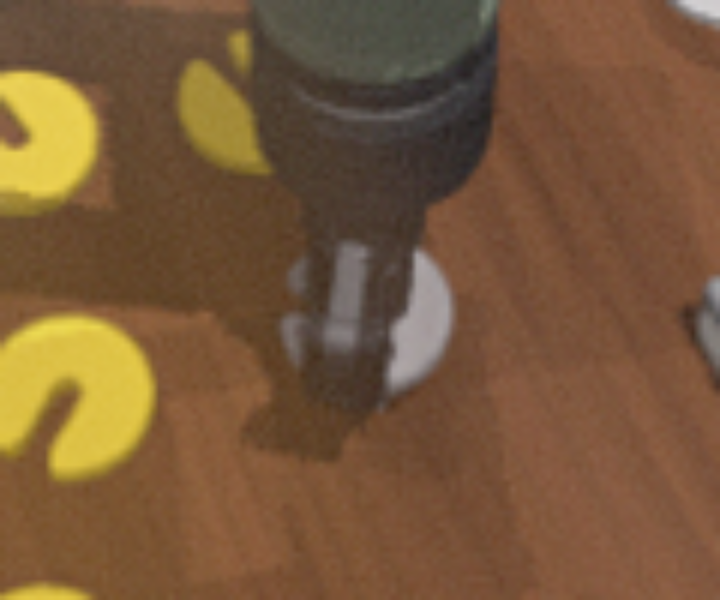

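The disc is held, its underside about 2.3 mm above the TCP. I carry it to 70 mm before the stem along 65°, (0.479, 0.062), turning -1.43 rad on the way.

```bash
python3 -m creep '[[0.1,0,0,2,-0.1],[0.1,-0.5,1,5,-0.2],[0.1,-1,2,8.5,-0.32],[0.1,-2,4,12,-0.44],[0.1,-3,6.5,15,-0.56],[0.1,-4,9,17,-0.68],[0.1,-5,12,18,-0.8],[0.1,-6,15,18,-0.9]]'; python3 -m creep '[[0.1,-0.5,1.5,0,-0.1],[0.1,-1,3,0,-0.2],[0.1,-1.5,4.5,0,-0.32],[0.1,-2,6,0,-0.44],[0.1,-2.5,7.5,0,-0.53],[0.1,-3,8.5,0,-0.53],[0.1,-3.4,8.9,0,-0.53],[0.1,-3.4,8.9,0,-0.53]]'
```

```text
time_s: 21.52
eef_pos: [0.513, -0.0257, 0.206]
ee_rot: [0.007, 0.677, 0.736, -0.004]
force: [0.7, 1.0, -2.1]
grip_width: 0.674
time_s: 22.18
eef_pos: [0.4779, 0.0638, 0.2058]
ee_rot: [0.006, 0.846, 0.534, -0.006]
force: [0.0, -0.2, -1.9]
grip_width: 0.676
```

```bash
python3 -m creep '[[0.1,0.14,-0.07,-0.5,0],[0.1,0.14,-0.07,-1,0],[0.1,0.14,-0.07,-1.6,0],[0.1,0.14,-0.07,-2.2,0],[0.1,0.14,-0.07,-2.8,0],[0.1,0.14,-0.07,-3.3,0],[0.1,0.14,-0.07,-3.55,0],[0.1,0.14,-0.07,-3.55,0]]'; python3 - <<'E'
from workcell import snapshot
from h import *
for n,x,y in(("side",215,190),("top",235,255)):
    s=snapshot(n);pickle.dump(s,open(f"pics/{n}11.pkl","wb"))
    cv2.imwrite(f"pics/{n}11.png",cv2.resize(s["image"][y-50:y+50,x-60:x+60],None,fx=6,fy=6)[:,:,::-1])
E
```

```text
time_s: 22.85
eef_pos: [0.479, 0.0629, 0.1694]
ee_rot: [0.006, 0.846, 0.534, -0.007]
force: [0.5, 0.2, -1.0]
grip_width: 0.675
```

View pics/side11.png

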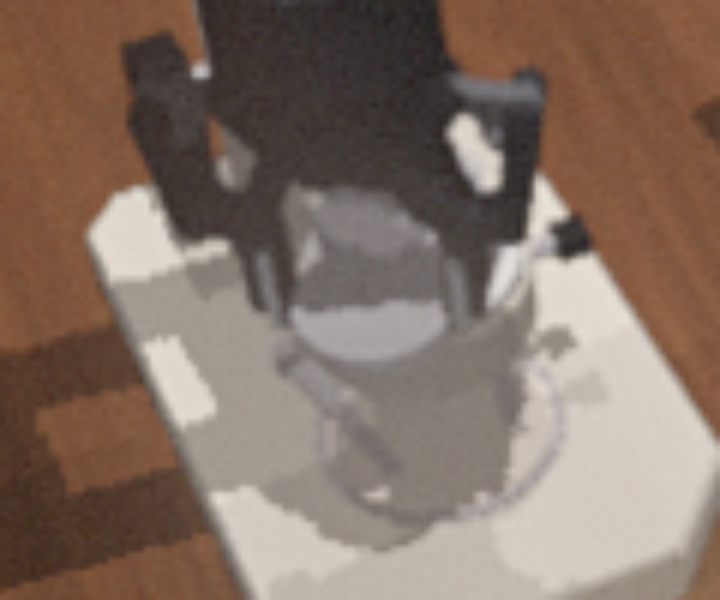

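View pics/top11.png

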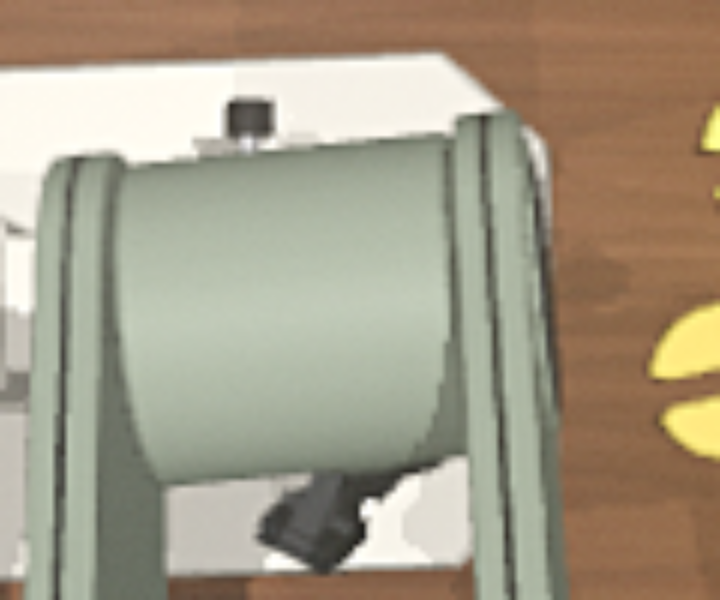

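The thin mass is level between the pads, 5 mm above the thick mass and 7 mm below the knob's underside, and on the slide line (perpendicular error 0.2 mm). Sliding in.

```bash
python3 -m creep '[[0.1,0.2,0.45,0,0],[0.1,0.5,1.1,0,0],[0.1,0.8,1.7,0,0],[0.1,1.1,2.35,0,0],[0.1,1.4,3,0,0],[0.1,1.65,3.55,0,0],[0.1,1.86,4,0,0],[0.1,1.86,4,0,0]]'
```

```text
time_s: 23.62
eef_pos: [0.4987, 0.1041, 0.1702]
ee_rot: [0.006, 0.845, 0.534, -0.006]
force: [-0.0, -0.3, -1.4]
grip_width: 0.676
```

```bash
python3 -m creep '[[0.1,0.1,0.22,0,0],[0.1,0.2,0.45,0,0],[0.1,0.3,0.67,0,0],[0.1,0.4,0.88,0,0],[0.1,0.5,1.08,0,0],[0.1,0.55,1.2,0,0],[0.1,0.55,1.2,0,0],[0.1,0.55,1.2,0,0]]'
```

```text
time_s: 24.28
eef_pos: [0.5041, 0.1161, 0.1702]
ee_rot: [0.006, 0.845, 0.534, -0.006]
force: [0.4, -1.1, -1.5]
grip_width: 0.669
```

Free so far. On to the stem centre, 1 cm more.

```bash
python3 -m creep '[[0.1,0.1,0.2,0,0],[0.1,0.2,0.4,0,0],[0.1,0.27,0.6,0,0],[0.1,0.35,0.8,0,0],[0.1,0.42,0.95,0,0],[0.1,0.42,0.98,0,0],[0.1,0.42,0.98,0,0],[0.1,0.42,0.98,0,0]]'; python3 -m creep '[[0.1,0,0,-0.1,0],[0.1,0,0,-0.2,0],[0.1,0,0,-0.25,0],[0.1,0,0,-0.3,0],[0.1,0,0,-0.35,0],[0.1,0,0,-0.4,0],[0.1,0,0,-0.4,0],[0.1,0,0,-0.4,0]]'
```

```text
time_s: 24.95
eef_pos: [0.5083, 0.1259, 0.1701]
ee_rot: [0.006, 0.845, 0.534, -0.006]
force: [0.8, 0.1, -1.7]
grip_width: 0.67
time_s: 25.62
eef_pos: [0.5083, 0.1259, 0.1661]
ee_rot: [0.006, 0.845, 0.534, -0.006]
force: [-0.1, -0.7, -2.4]
grip_width: 0.669
```

```bash
python3 -m creep '[[0.1,0,0,-0.05,0],[0.1,0,0,-0.08,0],[0.1,0,0,-0.1,0],[0.1,0,0,-0.13,0],[0.1,0,0,-0.16,0],[0.1,0,0,-0.2,0],[0.1,0,0,-0.2,0],[0.1,0,0,-0.2,0]]'; python3 - <<'E'
from workcell import snapshot
from h import *
for n,x,y in(("side",222,175),):
    s=snapshot(n);pickle.dump(s,open(f"pics/{n}12.pkl","wb"))
    cv2.imwrite(f"pics/{n}12.png",cv2.resize(s["image"][y-40:y+40,x-50:x+50],None,fx=7,fy=7)[:,:,::-1])
E
```

```text
time_s: 26.28
eef_pos: [0.5083, 0.1259, 0.1648]
ee_rot: [0.006, 0.845, 0.534, -0.006]
force: [-1.3, -0.4, 5.3]
grip_width: 0.671
```

View pics/side12.png

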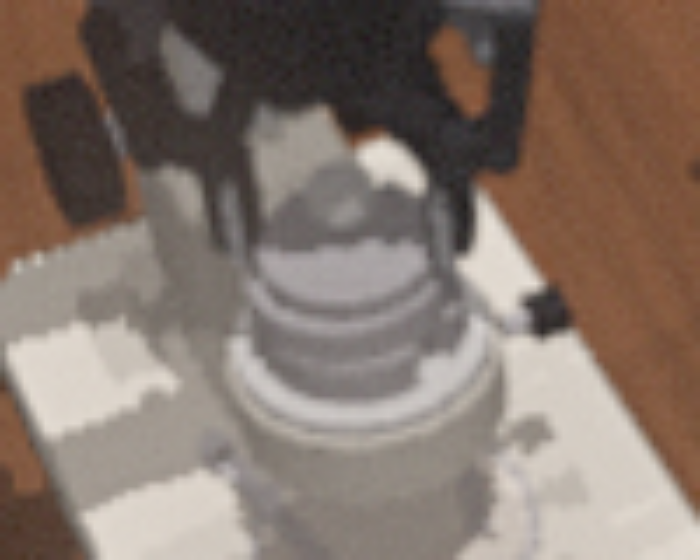

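Three stacked discs under the knob, with contact at TCP 0.1648 (underside 0.167, as expected). Releasing, rising and looking.

```bash
python3 -m creep '[[-0.35,0,0,0,0],[-0.4,0,0,0,0],[-0.5,0,0,0,0],[-0.6,0,0,0,0],[-0.8,0,0,0,0],[-1,0,0,0,0],[-1,0,0,0,0],[-1,0,0,0,0]]'; python3 -m creep '[[-1,0,0,0.5,0],[-1,0,0,1.5,0],[-1,0,0,3,0],[-1,0,0,5,0],[-1,0,0,7,0],[-1,0,0,8.5,0],[-1,0,0,9.5,0],[-1,0,0,10,0]]'; python3 -m creep '[[-1,0,-3,0,0],[-1,0,-6.5,0,0],[-1,0,-10,0,0],[-1,0,-14,0,0],[-1,0,-18,0,0],[-1,0,-22,0,0],[-1,0,-24,0,0],[-1,0,-25,0,0]]';  python3 - <<'E'
from workcell import snapshot,get_state
from h import *
for n,x,y in(("side",222,175),("top",213,250)):
    s=snapshot(n);pickle.dump(s,open(f"pics/{n}13.pkl","wb"))
    cv2.imwrite(f"pics/{n}13.png",cv2.resize(s["image"][y-40:y+40,x-50:x+50],None,fx=7,fy=7)[:,:,::-1])
E
```

```text
time_s: 27.0
eef_pos: [0.5083, 0.1259, 0.1648]
ee_rot: [0.006, 0.845, 0.534, -0.006]
force: [0.3, -0.0, -0.2]
grip_width: 1.0
time_s: 27.67
eef_pos: [0.509, 0.1261, 0.267]
ee_rot: [0.007, 0.845, 0.534, -0.004]
force: [0.2, 0.1, -1.1]
grip_width: 1.002
time_s: 28.33
eef_pos: [0.5084, -0.1267, 0.2665]
ee_rot: [0.006, 0.846, 0.533, -0.004]
force: [-0.2, -0.1, -0.8]
grip_width: 0.998
```

View pics/side13.png

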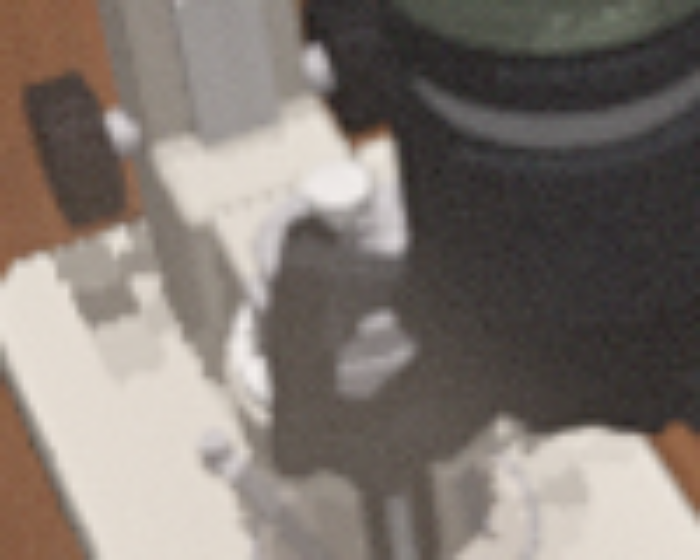

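View pics/top13.png

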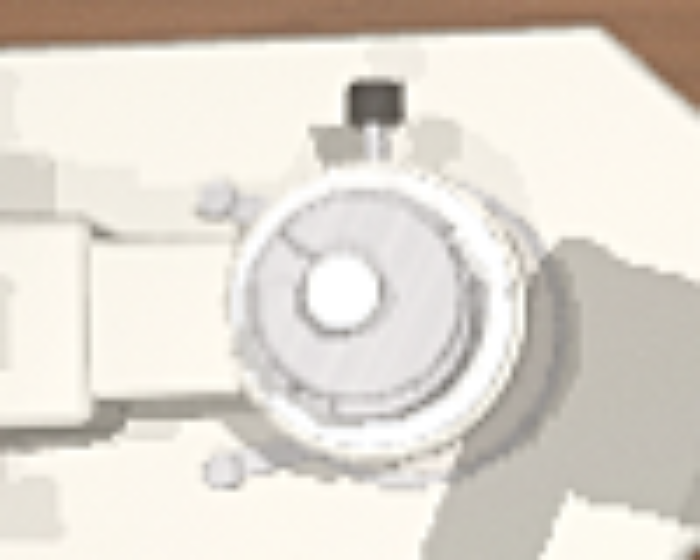

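The top view shows the thin disc on the stem with its slot to the upper left. The gripper blocks the side view, so I move clear and measure.

```bash
python3 -m creep '[[-1,0,-3,0,0],[-1,0,-6,0,0],[-1,0,-9,0,0],[-1,0,-12,0,0],[-1,0,-15,0,0],[-1,0,-17,0,0],[-1,0,-18,0,0],[-1,0,-18,0,0]]';  python3 - <<'E'
from workcell import snapshot,get_state
from h import *
for n,x,y in(("side",222,175),):
    s=snapshot(n);pickle.dump(s,open(f"pics/{n}14.pkl","wb"))
    cv2.imwrite(f"pics/{n}14.png",cv2.resize(s["image"][y-40:y+40,x-50:x+50],None,fx=7,fy=7)[:,:,::-1])
    cv2.imwrite(f"pics/{n}14f.png",s["image"][:,:,::-1])
t=load("top13");f=lambda x,y:[163+x/7-.5,210+y/7-.5]
P=plane(t,[f(255,290),f(462,290),f(375,188),f(290,215),f(430,215),f(275,362),f(440,355),f(350,398)],.177)[:,:2]
c=np.linalg.lstsq(np.c_[2*P,np.ones(len(P))],(P**2).sum(1),rcond=None)[0];print(c[:2],np.sqrt(c[2]+c[:2]@c[:2]))
print("slot edge pts",plane(t,[f(278,228),f(310,255)],.177))
E
```

```text
time_s: 29.1
eef_pos: [0.5091, -0.305, 0.266]
ee_rot: [0.006, 0.846, 0.533, -0.004]
force: [0.3, 0.3, 0.4]
grip_width: 0.995
[0.51041201 0.12472657] 0.030671632390213657
slot edge pts [[0.52868782 0.14886655 0.177     ]
 [0.52103608 0.13911394 0.177     ]]
```

View pics/side14.png

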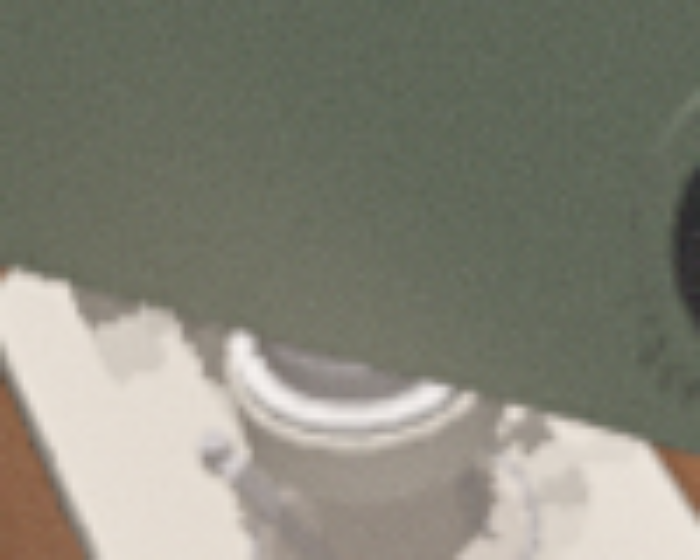

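View pics/side14f.png

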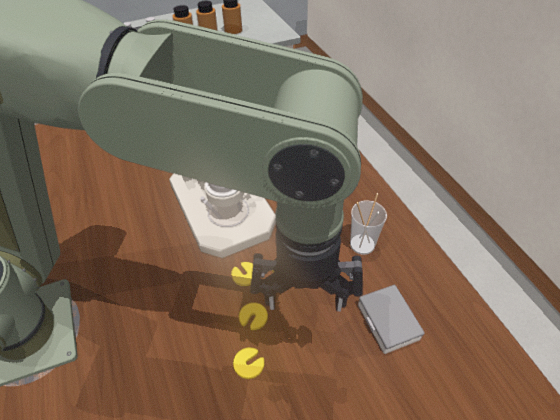

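The forearm now hides the stack. I retrace the clear path towards the start pose for an unobstructed look.

```bash
python3 -m creep '[[-1,-1.5,3,0,0],[-1,-3,6.5,0,0],[-1,-4.6,10,0,0],[-1,-6.2,13.5,0,0],[-1,-7.8,17,0,0],[-1,-9.4,20.5,0,0],[-1,-11,24,0,0],[-1,-12.6,27.4,0,0]]' && python3 -m creep '[[-1,-1.7,3.7,0,0],[-1,-3.4,7.4,0,0],[-1,-5.1,11.1,0,0],[-1,-6.8,14.8,0,0],[-1,-8.5,18.5,0,0],[-1,-10.2,22.2,0,0],[-1,-11.9,25.9,0,0],[-1,-13.2,28.6,0,0]]' && python3 -m creep '[[-1,-1.7,3.7,0,0],[-1,-3.4,7.4,0,0],[-1,-5.1,11.1,0,0],[-1,-6.8,14.8,0,0],[-1,-8.5,18.5,0,0],[-1,-10,22,0,0],[-1,-11,24,0,0],[-1,-11,24,0,0]]';  python3 - <<'E'
from workcell import snapshot,get_state
from h import *
for n,x,y in(("side",222,175),("top",213,250)):
    s=snapshot(n);pickle.dump(s,open(f"pics/{n}15.pkl","wb"))
    cv2.imwrite(f"pics/{n}15.png",cv2.resize(s["image"][y-40:y+40,x-50:x+50],None,fx=7,fy=7)[:,:,::-1])
    cv2.imwrite(f"pics/{n}15f.png",s["image"][:,:,::-1])
E
```

```text
time_s: 29.82
eef_pos: [0.3809, -0.0265, 0.2663]
ee_rot: [0.005, 0.845, 0.534, -0.003]
force: [1.1, 0.0, 0.2]
grip_width: 1.003
time_s: 30.48
eef_pos: [0.2454, 0.2622, 0.2666]
ee_rot: [0.004, 0.844, 0.536, -0.003]
force: [-0.1, 0.1, -0.2]
grip_width: 1.0
time_s: 31.15
eef_pos: [0.131, 0.5057, 0.266]
ee_rot: [0.003, 0.843, 0.538, -0.004]
force: [0.1, 0.5, -0.2]
grip_width: 0.997
```

View pics/side15.png

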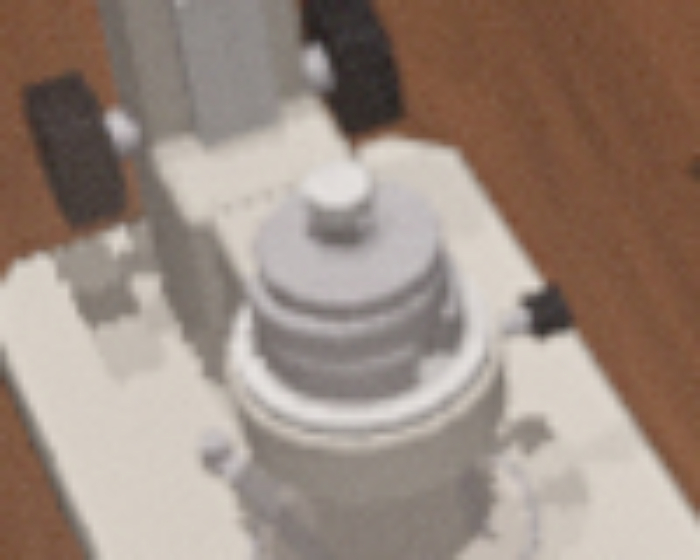

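View pics/top15f.png

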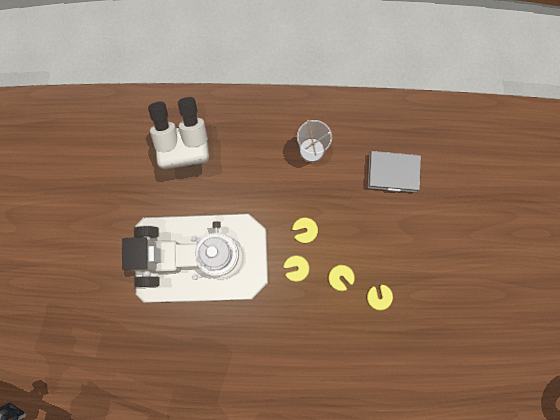

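The side view shows three level discs under the knob. The top view shows the bystanders and yellow discs where they were, with the arm clear of everything. Handing in.

```bash
python3 -c "
from workcell import finish_job;print(finish_job())"
```

```text
the job is handed in; nothing more can be done
None
```

I loaded both masses onto the carrier, thick first and thin on top, and handed the job in at about 31 s. The interface reports no verdict.

- **Thick mass:** it lies flat on the first one, its centre within about 1.5 mm of the stem. Its slot is at 155°, about 145° from the first mass's slot (about -60°).
- **Thin mass:** it lies flat on the thick one, its centre about 2 mm from the stem. I slid it in at about 65°, about 90° from the thick slot.
- **Missed grasp:** my first grip on the thin mass failed. The tool stopped about 4 mm too high and the tips slid over the disc, shifting it about 4 mm. I opened, re-measured it in both views and gripped it properly.
- **Weakest check:** the thin mass's final slot angle. In the last clear pictures only one slot edge, near the flare, was visible; it read about 52°. The 65° comes from the gripper's orientation. Either angle clears the 70° needed.
- **Last pictures:** they show three level discs under the knob, the arm clear of everything, and the head, cup, slide box and yellow discs apparently where they were. I judged the bystanders by eye.

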